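# Load a texture strip into the embosser's spring holder and close the rail

## Robot

A 6-joint arm with a two-finger parallel gripper is mounted at the origin on a cart in front of the work surface, level with it; the furniture and walls round the work are solid. World frame = base frame: x ahead of the robot, y to its left, z up, the work surface at z = 0. Lengths are in mm, angles in rad, forces in N, time in s.
With the tool pointing down it reaches from about 325 to 850 mm from the base axis. Payload 4.4 kg.
Tool frame: the origin (TCP) lies between the finger pads; the fingertips stand 11 mm ahead of it and the grasp point (between the pads) lies 8 mm behind it (ctrl.tip_reach is the distance from the TCP to the fingertips, in mm); z points along the fingers, y is the line along which they close (so a half turn about z gives the same grasp; the last joint's range is limited). The gripper opens to 94 mm and grips with 3 to 60 N. Pads are 16 mm wide; open, the fingers measure 119 mm over their backs; the gripper's body (75 mm by 177 mm) begins 78 mm behind the grasp point.
Start: joints at [-1.349, 0.207, 1.542, -0, 1.393, -0.15], TCP at [209.417, -535.511, 216.447] pointing down, gripper open.
Joint ranges: [-2.73, 2.73], [-0.86, 2.22], [0.23, 2.46], [-1.11, 4.25], [0.08, 2.63], [-2.82, 2.82]. Speed limits (rad/s): [2.79, 2.79, 3.14, 3.14, 3.14, 3.14].

## Interface

Orientations are given as a 3x3 rotation matrix whose columns are the frame's x, y, z axes.
In Python, from plant import ctrl gives the robot as it stands.
- The arm moves only by the tool arm_command, never from a script. Its argument "rows" is a list of rows, each a list of 5 numbers: the shift along the tool's x, y, z as a fraction of full scale, then the turn about the tool's z as a fraction of full scale, then the opening, from 0 (shut) to 1 (fully open). In form: [[x, y, z, turn, jaw], ...]. A call has exactly 5 rows; each row is the pose to reach, as a shift and turn from the pose commanded when the call began, along the tool's axes at that moment; what a row does not reach only later rows make up. Full scale, the value 1, is 0.6 m for a shift and 45 degrees for a turn. A row lasts 1/10 s, in which the tool goes at most 50 mm and 8.59 degrees, less where a joint would pass 70% of its speed; a pose out of reach is approached as far as the arm can. A call with a number of a shift or a turn outside -1 to 1 is refused whole. A call with a gripper value outside its range is refused whole. The fingers move at their own pace and stop on an object; the grip force is fixed at half the most. Time passes only in rows, so rows that repeat a pose let the fingers close, or fill a call up. It gives the time, the measured TCP pose, the force, the opening and the grip force at its end, in the units of the state.
- ctrl.read_state(): the state, without advancing time (a new reading comes with each control period).
- ctrl.get_image(name): name is "scene" or "side" or "wrist"; returns the picture (480x640x3 uint8, red, green, blue); there is no depth.
- ctrl.calibration(name): a dict with "mtx" (3x3 intrinsics, pixels), "rvec" (rotation vector, rad) and "tvec" (3), from world to camera coordinates, as OpenCV has them. Camera axes: x right, y down, z forward; pixel columns grow to the right and rows downward; lengths in mm; the calibration is good to about 2 mm. The wrist camera is an equidistant fisheye: a pixel r from the principal point sees the ray r / f radians off the axis. A picture is of the moment at which its call begins: read the wrist's pose just before it. calibration takes no time and is no camera call; for the wrist camera it gives the pose at the moment of the call.
- ctrl.close_job(): hands the job in; it is judged then, once.
Trained networks look in the newest picture that a camera, given by its name, has taken for a name from the list of things; names that differ only in an ending like _2 or _b are one class to them, and where a whole thing is asked for, a point or a joint stands for the part that bears it (a point fixed in the world has none). Each returns a list of dicts, best first, with "conf" (0 to 1); they miss things now and then, are a little off and sometimes report something else, mostly with a low value. They report only what shows in the picture. A call takes as long as a camera call. They do not tell look-alikes from the thing itself.
- ctrl.search_frame(query, camera): "bbox" ([left, top, right, bottom] in pixels, round what is visible of it).
- ctrl.outline_of(query, camera): "region" (480x640 bool, what is visible of it) and "bbox" ([left, top, right, bottom] in pixels, round what is visible of it).
The state is a dict: "t": time; "q": joint angles; "joint_velocities": joint speeds; "joint_efforts": joint torques, N m; "eef_pos": TCP position; "tool_rot": TCP orientation; "contact_force": force on the tool from outside, world axes, zero at the start; "ft_torque": the same for the moment, N m; "width": opening from 0.0 (shut) to 1.0 (fully open); "grip_force": force on a finger pad.
Only numpy, scipy, OpenCV 4.12 (cv2) and the standard library are available. Lean on these libraries where they do the work, as an engineer would, in place of code of your own. Each camera call takes 0.05 s, during which the arm holds its last target. There are 200 camera calls.

## Task

Load the studded wooden texture strip from the tray into the spring-loaded channel of the embosser's holder, studs up: push it end-on against the spring follower until its tail drops in behind the low lip, so that it lies fully down on the channel floor, held against the lip by the spring. Then slide the keeper rail fully home over it and let go. Work gently, feeling your way without forcing the strip against the walls, the lip or the follower's stop, and leave the other things standing where they are.

Things in the scene. Friction and masses are not known exactly. Their poses are not given: they have to be found in the camera images.
- strip: Texture strip: loose straight wooden bar, 80 long (own x) x 12 wide (y) x 32 mm tall (z), about 60 g, nine flat brass studs along its top edge; either way round is the same. Origin: centre of its underside. Starts standing upright on its narrow long edge in the shallow metal tray (tray floor 2 mm above the bench, rim 24 mm high).
- holder: Strip holder, fixed on the bench: wooden base 204 x 64 x 8 mm with an aluminium channel insert along its own x. Origin: underside of the base, nominally below the middle of the seated strip; x runs along the channel towards the spring end (base spans x -119 to +85 mm), z up. Channel floor = top of the base, z = 8. The insert's spring block: x 61 to 76, top z = 38.
- seat_nominal (a point): Point on the base at holder (0, 0, 8 mm), axes as the holder: NOMINAL place of the middle of the seated strip's underside. The insert (walls, lip, follower, spring block together) was clamped by hand, square to the base but up to 7 mm off along x and 6 mm off across y. This offset is not measured: look or feel for it. x values given for these parts are nominal.
- lip_nominal (a point): NOMINAL middle of the top inner edge of the low lip across the channel's tail end: holder (-40, 0, 13 mm). Lip: x -48 to -40, 5 mm above the channel floor; the seated strip's tail end rests against its inner face. Channel walls: x -46 to +57, 14 mm apart, 4 mm thick, plain: a fence on the +y side, top z = 22, and a low wall on the -y side, top z = 16.
- follower (a joint): Spring follower in the channel, m: 0 = forward (flat face 65 mm from the lip's inner face), grows as it is pushed back along holder +x, hard stop at 0.018. The strip clears the lip and can drop only at 0.015 or more: a window of 3 mm. Block 12 mm wide, top at z = 32. About 2 N to start it, plus 0.25 N per mm (6 N at 0.015).
- rail (a joint): Keeper rail, steel cover 36 long x 46 mm wide sliding on the base along holder x, m: 0 = fully open (cover at holder x -116 to -80 mm), 0.062 = closed against its end stop (x -54 to -18, over the strip's tail). Underside 42.5 mm above the bench: 2.5 over a seated strip, but it strikes one standing on the lip. About 2.5 N of friction; stays where left.
- rail_tab (a point): Top centre of the black upright tab on the rail, to pinch or push: 26 long (holder x) x 10 wide (holder y), from z = 46.5 to 72 mm above the bench; it moves with the rail (holder x = -98 mm + joint rail).
- tumbler_20: Bystander: grey-brown clay tumbler, 68 mm across, 89 mm tall, standing in the tray. Origin: centre of its underside.
- glaze_jar_3: Bystander: glaze jar with black lid, 58 mm across, 73 mm tall. Origin: centre of its underside.
- water_cup: Bystander: white enamel cup with dark rim, 72 mm across, 64 mm tall. Origin: centre of its underside.
- maker_stamp: Bystander: turned wooden stamp, 27 mm across, 61 mm tall, standing. Origin: centre of its underside.
Not all that is in view belongs to the job. Of the things shaped like the strip, the wooden one is meant.

How it is judged:
By the outcome, as a careful person would: the job done as asked, in the order asked, and still so for the second after the job is handed in, with the robot touching nothing.
It also fails if it takes over 72 s, if anything falls off the work surface, if the arm or the gripper's body presses on something with over 40 N, if the wrist force passes 120 N, or if a joint passes its speed limit or range.

## Working session

There is one attempt and no reset: what is moved stays moved. The work goes in short steps, Python scripts to look and compute and a tool call to move; the robot and the scene stay as the last step left them, time stands still between calls to the robot, and variables do not carry over. Pictures are saved under pics/ and viewed, at most 11 in all, crops included, and the job is handed in when it is done.

Besides the shell and the picture viewer there is one more tool, called as name([rows], argument=value, ...), one row to a line, values as JSON. arm_command: Moves the arm, as the interface text tells. Shift numbers are shares of 0.6 m and turn numbers shares of 45 degrees, none past 1 either way. Its arguments: {"type":"object","properties":{"rows":{"type":"array","items":{"type":"array","items":{"type":"number","minimum":-1,"maximum":1}}}},"required":["rows"]}

```bash
mkdir -p pics; ls; cat > h.py <<'E'
import numpy as np, cv2
from plant import ctrl
def save(n,im): cv2.imwrite(f'pics/{n}.png',im[:,:,::-1])
E
python3 - <<'E'
from h import *
a=ctrl.get_image('scene');b=ctrl.get_image('side');w=ctrl.get_image('wrist')
save('scene',a);save('side',b);save('wrist',w)
for c in ['scene','side','wrist']:
    k=ctrl.calibration(c);print(c,k['mtx'].round(1).tolist(),k['rvec'],k['tvec'])
for c in ['scene','side']:
  for q in ['strip','holder','rail','rail_tab','follower','tumbler_20','glaze_jar_3','water_cup','maker_stamp']:
    print(c,q,[(np.round(d['bbox']).tolist(),round(d['conf'],2)) for d in ctrl.search_frame(q,c)][:3])
s=ctrl.read_state();print(s['t'],s['eef_pos'],s['tool_rot'])
E
```

```text
pics
scene [[583.2, 0.0, 326.4], [0.0, 583.2, 231.3], [0.0, 0.0, 1.0]] [ 0.94112204 -2.16061248  1.35048329] [ 468.67030222  211.97788744 1149.6169236 ]
side [[482.2, 0.0, 319.8], [0.0, 482.2, 236.5], [0.0, 0.0, 1.0]] [ 0.53617818 -2.58238938  1.37464631] [ 556.22856282  157.38966469 1268.99746497]
wrist [[371.6, 0.0, 317.2], [0.0, 371.6, 235.8], [0.0, 0.0, 1.0]] [-2.40054945  1.63784     0.22759491] [-573.05489677  -29.01068408  390.82353885]
scene strip [([286.0, 246.0, 320.0, 263.0], 0.77), ([257.0, 264.0, 285.0, 291.0], 0.65), ([138.0, 294.0, 148.0, 323.0], 0.49)]
scene holder [([374.0, 213.0, 445.0, 253.0], 0.72)]
scene rail [([424.0, 217.0, 443.0, 247.0], 0.67)]
scene rail_tab [([418.0, 221.0, 444.0, 248.0], 0.72), ([358.0, 258.0, 369.0, 290.0], 0.2)]
scene follower [([385.0, 218.0, 397.0, 226.0], 0.56)]
scene tumbler_20 [([213.0, 229.0, 250.0, 270.0], 0.57)]
scene glaze_jar_3 [([455.0, 192.0, 475.0, 222.0], 0.82)]
scene water_cup [([322.0, 197.0, 351.0, 226.0], 0.96), ([385.0, 219.0, 396.0, 225.0], 0.68)]
scene maker_stamp [([358.0, 258.0, 366.0, 288.0], 0.57), ([454.0, 191.0,
[... 270 characters left out ...]
, 236.0], 0.53)]
side rail_tab [([380.0, 212.0, 398.0, 234.0], 0.74), ([330.0, 208.0, 398.0, 241.0], 0.44)]
side follower [([344.0, 220.0, 351.0, 222.0], 0.61), ([331.0, 211.0, 400.0, 240.0], 0.54), ([381.0, 179.0, 403.0, 205.0], 0.45)]
side tumbler_20 [([229.0, 261.0, 258.0, 303.0], 0.93)]
side glaze_jar_3 [([383.0, 177.0, 402.0, 206.0], 0.72), ([330.0, 209.0, 400.0, 241.0], 0.47)]
side water_cup []
side maker_stamp [([357.0, 265.0, 369.0, 288.0], 0.75), ([333.0, 209.0, 397.0, 239.0], 0.66)]
1.05 [ 209.37417865 -535.52020544  216.45417247] [[ 9.31327531e-01  3.64182686e-01 -2.71019272e-05]
 [ 3.64182685e-01 -9.31327532e-01 -2.63239689e-05]
 [-3.48275047e-05  1.46461843e-05 -9.99999999e-01]]
```

```bash
python3 - <<'E'
import cv2,numpy as np
a=cv2.imread('pics/scene.png')[170:340,120:500];b=cv2.imread('pics/side.png')[160:400,170:420]
a=cv2.resize(a,(780,349),interpolation=3);b=cv2.resize(b,None,fx=2.4,fy=2.4,interpolation=3)
cv2.imwrite('pics/a.png',a);cv2.imwrite('pics/b.png',b)
E
```

```text
(no output)
```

View pics/a.png

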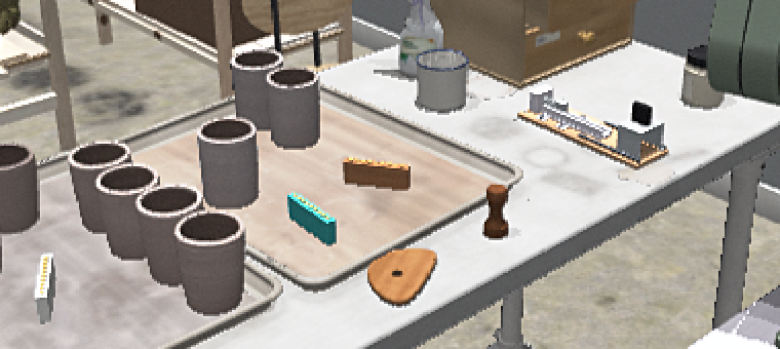

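View pics/b.png

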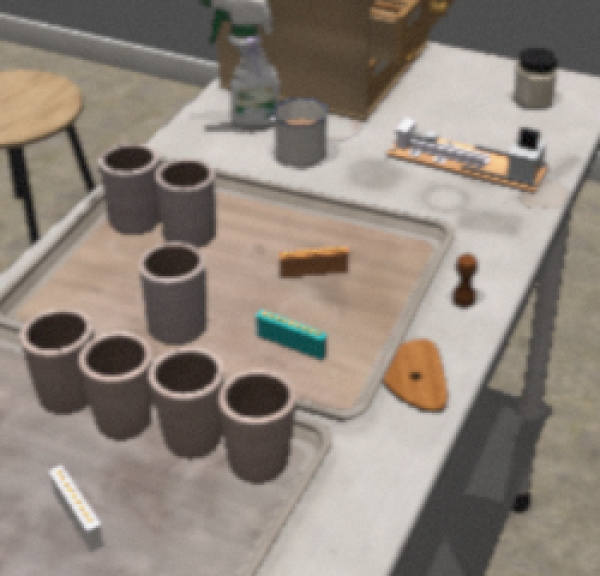

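The brown wooden strip sits at about (303,255) in the scene view and (302,268) in the side view. The holder is at about (410,233) and (364,224), with its rail open at the near end and the spring block at the far left. The teal and white bars are decoys.

```bash
cat >> h.py <<'E'
def ray(c,px,k=None):
    k=k or ctrl.calibration(c);R=cv2.Rodrigues(np.array(k['rvec'],float))[0];t=np.array(k['tvec'],float).ravel();M=k['mtx']
    u=np.array([(px[0]-M[0,2])/M[0,0],(px[1]-M[1,2])/M[1,1]])
    if c=='wrist':
        r=np.hypot(*u)+1e-12;d=np.r_[u/r*np.sin(r),np.cos(r)]
    else: d=np.r_[u,1]
    return -R.T@t,R.T@d
def onz(c,px,z,k=None):
    o,d=ray(c,px,k);return o+d*(z-o[2])/d[2]
def tri(rays):
    A=[];b=[]
    for o,d in rays:
        d=d/np.linalg.norm(d);P=np.eye(3)-np.outer(d,d);A.append(P);b.append(P@o)
    return np.linalg.solve(sum(A),sum(b))
def proj(c,X,k=None):
    k=k or ctrl.calibration(c);R=cv2.Rodrigues(np.array(k['rvec'],float))[0];p=R@np.array(X,float)+np.array(k['tvec'],float).ravel();M=k['mtx']
    if c=='wrist':
        r=np.hypot(p[0],p[1]);th=np.arctan2(r,p[2]);u=p[:2]/r*th
    else: u=p[:2]/p[2]
    return M[0,0]*u[0]+M[0,2],M[1,1]*u[1]+M[1,2]
E
python3 - <<'E'
from h import *
def c(b): return ((b[0]+b[2])/2,(b[1]+b[3])/2)
S=dict(strip=([286,246,320,263],[288,263,316,274]),tab=([424,217,443,235],[383,212,396,222]),stamp=([358,258,366,288],[357,265,369,288]),jar=([455,192,475,222],[383,177,402,206]),tumbler=([213,229,250,270],[229,261,258,303]),holder=([374,213,445,253],[334,207,394,241]))
for n,(a,b) in S.items(): print(n,tri([ray('scene',c(a)),ray('side',c(b))]).round(),onz('scene',c(a),20).round(),onz('side',c(b),20).round())
k=ctrl.calibration('wrist');print('campos',ray('wrist',(317,236))[0],'axis',ray('wrist',(317.2,235.8))[1])
# holder base corners: crop a px -> scene px (x*380/780+120, y*170/349+170)
f=lambda x,y:(x*380/780+120,y*170/349+170)
for p in [(519,117),(639,165),(667,152)]: print('corner',onz('scene',f(*p),8).round())
for p in [(344,158),(410,163)]: print('strip top',onz('scene',f(*p),34).round())
print('cup',onz('scene',(336,212),30).round())
E
```

```text
strip [585. 171.  23.] [587. 172.  20.] [588. 164.  20.]
tab [ 432. -138.   53.] [ 470. -191.   20.] [ 444. -195.   20.]
stamp [423. 134.  24.] [427. 131.  20.] [425. 128.  20.]
jar [ 477. -345.   29.] [ 487. -360.   20.] [ 481. -363.   20.]
tumbler [683. 311.  48.] [727. 285.  20.] [703. 279.  20.]
holder [ 512. -145.    1.] [ 487. -110.   20.] [ 505. -121.   20.]
campos [ 281.98771873 -505.6206344   384.48089207] axis [-0.2527692  -0.10011951 -0.96233249]
corner [594. -85.   8.]
corner [401. -93.   8.]
corner [ 399. -147.    8.]
strip top [622. 191.  34.]
strip top [559. 142.  34.]
cup [699. -47.  30.]
```

arm_command([
  [0.064,-0.05,0,0,1],
  [0.129,-0.1,0,0,1],
  [0.193,-0.15,0,0,1],
  [0.258,-0.2,0,0,1],
  [0.322,-0.25,0,0,1],
])

```text
t: 1.55
eef_pos: [335.4, -323.8, 216.6]
tool_rot: [[0.932, 0.364, 0.001], [0.364, -0.932, -0.0], [0.0, 0.001, -1.0]]
contact_force: [-0.0, 0.0, 0.4]
width: 1.0
grip_force: 0.0
```

arm_command([
  [0.064,-0.05,0,0.1,1],
  [0.129,-0.1,0,0.2,1],
  [0.193,-0.15,0,0.3,1],
  [0.258,-0.2,0,0.4,1],
  [0.322,-0.25,0,0.475,1],
])

```text
t: 2.05
eef_pos: [460.8, -113.5, 216.9]
tool_rot: [[1.0, -0.003, 0.001], [-0.003, -1.0, -0.001], [0.001, 0.001, -1.0]]
contact_force: [-0.1, -0.1, -0.1]
width: 0.998
grip_force: 0.0
```

```bash
python3 - <<'E'
from h import *
s=ctrl.read_state();print(s['t'],s['eef_pos'].round(1),s['tool_rot'][0].round(3),s['q'],s['contact_force'])
k=ctrl.calibration('wrist');np.save('k1.npy',k,allow_pickle=True)
w=ctrl.get_image('wrist');save('w1',w)
for q in ['holder','rail','rail_tab','follower']:
    print(q,[(np.round(d['bbox']).tolist(),round(d['conf'],2)) for d in ctrl.search_frame(q,'wrist')][:3])
E
```

```text
2.05 [ 460.8 -113.5  216.9] [ 1.    -0.003  0.001] [-4.24121820e-01 -1.14536576e-02  1.77906524e+00 -5.57809210e-05
  1.37280034e+00  1.14972313e+00] [-0.10915937 -0.09332953 -0.14307109]
holder [([302.0, 65.0, 364.0, 278.0], 0.67)]
rail [([308.0, 226.0, 356.0, 270.0], 0.68)]
rail_tab [([307.0, 224.0, 358.0, 270.0], 0.56)]
follower [([325.0, 64.0, 337.0, 124.0], 0.73)]
```

View pics/w1.png

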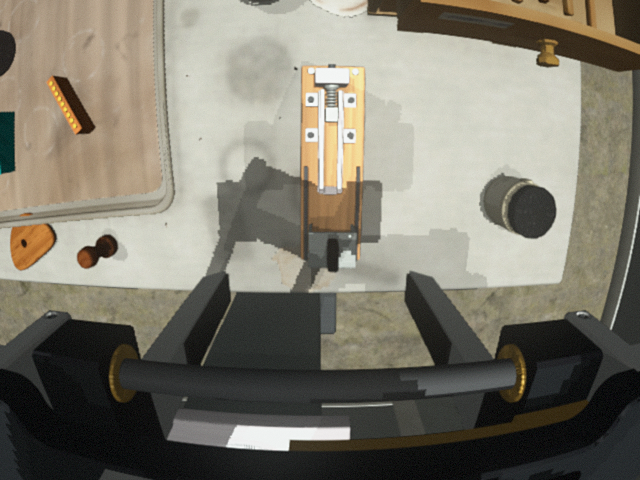

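The wrist view shows the holder nearly parallel to world x. The base corners are at about (302,66) and (365,66), the channel at u≈331, the lip near (330,192), the follower near (331,115) and the rail tab near (333,253). The wooden strip is at about (72,104).

```bash
python3 - <<'E'
from h import *
im=cv2.imread('pics/w1.png')[55:215,290:380]
im=cv2.rotate(im,cv2.ROTATE_90_CLOCKWISE)  # x right = up->... 
im=cv2.resize(im,None,fx=5,fy=5,interpolation=cv2.INTER_CUBIC)
cv2.imwrite('pics/w1c.png',im);print(im.shape)
E
```

```text
(450, 800, 3)
```

View pics/w1c.png

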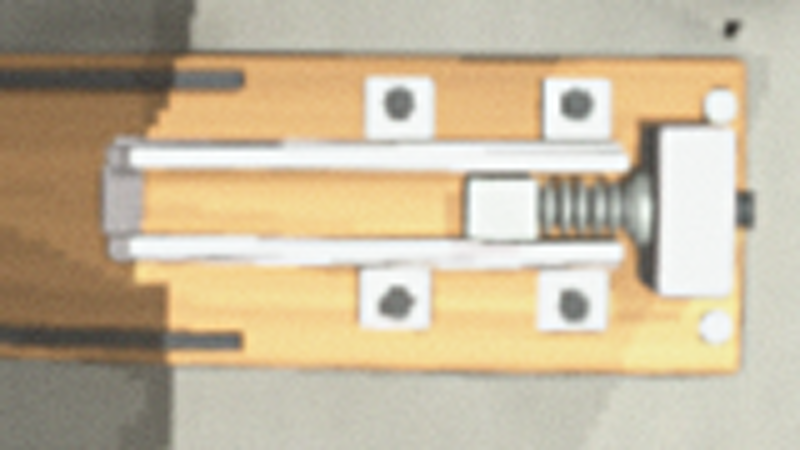

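```bash
cat > m1.py <<'E'
from h import *
k=np.load('k1.npy',allow_pickle=True).item()
f=lambda X,Y:(290+Y/5-.4+.0,55+159-X/5+.4)
print('cam',ray('wrist',(317,236),k)[0])
for n,X,Y,z in [('base farL',742,58,8),('base farR',740,372,8),('base L mid',200,53,8),('base R mid',200,364,8),('lip in',142,203,13),('lip out',103,203,13),('foll L',468,176,32),('foll R',468,240,32),('fence in a',140,168,22),('fence in b',625,170,22),('fence out b',400,142,22),('low in a',140,237,16),('low in b',620,243,16),('low out b',620,266,16),('blk nearL',658,125,38),('blk nearR',656,295,38),('blk farL',733,127,38),('blk farR',733,296,38)]:
    print(n,onz('wrist',f(X,Y),z,k)[:2].round(1))
for n,p,z in [('tabtopfar',(333,236),72),('strip A',(50,76),34),('strip B',(73,133),34),('stripC',(62,76),34),('stripD',(82,133),34)]: print(n,onz('wrist',p,z,k)[:2].round(1))
E
python3 m1.py
```

```text
cam [ 538.69013564 -112.65005395  384.98490113]
base farL [608.6 -97.5]
base farR [ 608.8 -160.3]
base L mid [497.7 -95.9]
base R mid [ 497.8 -159.3]
lip in [ 486.3 -126.2]
lip out [ 478.3 -126.3]
foll L [ 551.2 -120.4]
foll R [ 551.3 -132.4]
fence in a [ 487.2 -119. ]
fence in b [ 582.5 -119.5]
fence out b [ 538.3 -114. ]
low in a [ 486.3 -132.9]
low in b [ 582.3 -133.8]
low out b [ 582.4 -138.3]
blk nearL [ 586.8 -111. ]
blk nearR [ 586.7 -142.2]
blk farL [ 601.2 -111.4]
blk farR [ 601.5 -142.4]
tabtopfar [ 450.5 -126.8]
strip A [626.8 185.7]
strip B [556.9 151.9]
stripC [623.3 166.9]
stripD [555.4 139. ]
```

arm_command([
  [0.021,-0.08,0,-0.1,1],
  [0.042,-0.16,0,-0.2,1],
  [0.064,-0.24,0,-0.3,1],
  [0.085,-0.32,0,-0.4,1],
  [0.107,-0.4,0,-0.5,1],
])

```text
t: 2.8
eef_pos: [524.9, 123.9, 216.6]
tool_rot: [[0.924, 0.382, 0.001], [0.382, -0.924, -0.001], [0.0, 0.001, -1.0]]
contact_force: [0.1, -0.2, 0.6]
width: 1.0
grip_force: 0.0
```

```bash
python3 - <<'E'
from h import *
s=ctrl.read_state();print(s['t'],s['eef_pos'].round(1),s['joint_velocities'].round(3))
k=ctrl.calibration('wrist');np.save('k2.npy',k,allow_pickle=True)
w=ctrl.get_image('wrist');save('w2',w)
for d in ctrl.outline_of('strip','wrist')[:3]:
    m=d['region'].astype(np.uint8);n=cv2.findContours(m,0,2)[0];c=max(n,key=cv2.contourArea);print(d['bbox'],d['conf'],cv2.boxPoints(cv2.minAreaRect(c)).round().tolist(), w[d['region']].mean(0))
    b=d['bbox'];
im=cv2.resize(w[20:320,150:550,::-1],(800,600),interpolation=2);cv2.imwrite('pics/w2c.png',im)
E
```

```text
2.8 [524.9 123.9 216.6] [ 0.907  0.486 -0.542 -0.006  0.044  0.126]
[157.9, 82.5, 207.1, 159.5] 0.83 [[155.0, 153.0], [188.0, 79.0], [207.0, 88.0], [175.0, 162.0]] [ 74.01214058 146.71565495 125.4       ]
[0.0, 1.4, 37.2, 37.8] 0.82 [[-6.0, 27.0], [24.0, -9.0], [40.0, 4.0], [10.0, 40.0]] [104.91623711 103.49226804  93.33118557]
[288.3, 92.4, 317.5, 175.6] 0.66 [[288.0, 94.0], [301.0, 91.0], [317.0, 174.0], [304.0, 176.0]] [212.20572451 157.80769231  83.68515206]
```

View pics/w2c.png

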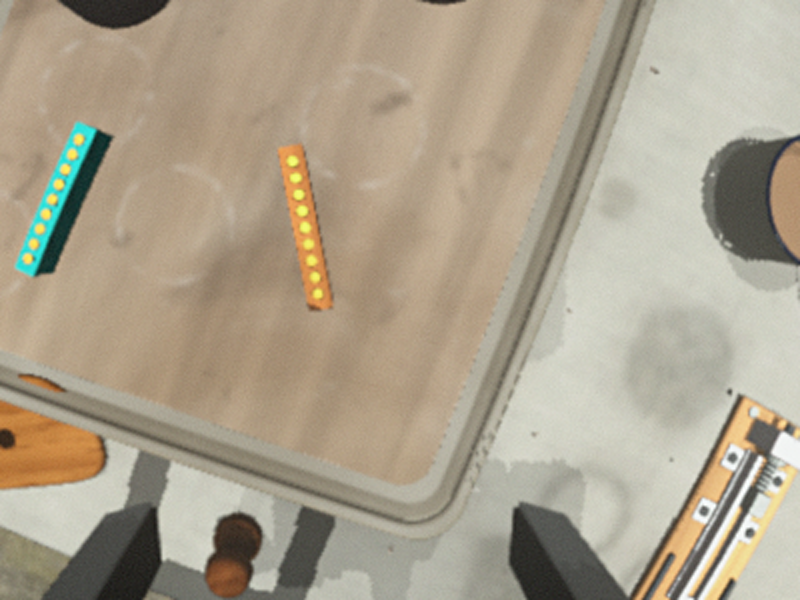

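The wooden strip (brass studs up) is at about (303,134) in the wrist image and the teal decoy is to its left. It is well clear of everything.

```bash
python3 - <<'E'
from h import *
k2=np.load('k2.npy',allow_pickle=True).item()
P=[(150+x/2-.25,20+y/2-.25) for x,y in [(279,147),(301,145),(331,308),(310,308)]]
W=np.array([onz('wrist',p,34,k2) for p in P]);print(W[:,:2].round(1),W.mean(0).round(1))
s=ctrl.read_state();print(s['eef_pos'].round(1),s['tool_rot'][:,0].round(4),s['joint_velocities'].round(3))
k=ctrl.calibration('wrist');w=ctrl.get_image('wrist');save('w3',w)
# orange mask
hsv=cv2.cvtColor(w,cv2.COLOR_RGB2HSV)
m=((hsv[...,0]>8)&(hsv[...,0]<35)&(hsv[...,1]>140)&(hsv[...,2]>120)).astype(np.uint8)
u,v=proj('wrist',W.mean(0),k);print(u,v)
z=np.zeros_like(m);a,b=int(v)-60,int(u)-45;z[a:a+120,b:b+90]=m[a:a+120,b:b+90]
c=max(cv2.findContours(z,0,2)[0],key=cv2.contourArea)
B=cv2.boxPoints(cv2.minAreaRect(c));Q=np.array([onz('wrist',p,34,k) for p in B]);print(B.round(1).tolist(),Q[:,:2].round(1),Q.mean(0).round(1))
for i in range(2):
  d=Q[i+1]-Q[i];print(np.linalg.norm(d),np.degrees(np.arctan2(d[1],d[0])))
k1=np.load('k1.npy',allow_pickle=True).item()
A=ray('wrist',(60.5,104.5),k1);print('tri',tri([A,ray('wrist',B.mean(0),k)]), tri([ray('scene',(303,254)),ray('side',(302,267)),ray('wrist',B.mean(0),k)]))
E
```

```text
[[622.6 193.3]
 [627.3 184.2]
 [561.2 141.8]
 [557.4 151. ]] [592.1 167.6  34. ]
[525.2 127.4 216.5] [0.9223 0.3866 0.0015] [-0.078 -0.024  0.041 -0.068  0.02  -0.003]
306.5900394311442 135.08842423434504
[[293.20001220703125, 95.80000305175781], [305.0, 93.5999984741211], [320.0, 174.60000610351562], [308.20001220703125, 176.8000030517578]] [[621.7 193.4]
 [627.8 184.1]
 [562.4 141.5]
 [556.2 151. ]] [592.  167.5  34. ]
11.110858336774664 -57.13223621436844
78.02455281269712 -146.93275986145437
tri [591.40528299 167.61748328  35.78548735] [589.90193791 166.88606075  21.97692011]
```

arm_command([
  [0.05,-0.008,0.04,-0.1,0.8],
  [0.1,-0.015,0.1,-0.2,0.6],
  [0.1285,-0.0186,0.16,-0.229,0.5],
  [0.1285,-0.0186,0.22,-0.229,0.5],
  [0.1285,-0.0186,0.23,-0.229,0.5],
])

```text
t: 3.45
eef_pos: [587.3, 160.6, 72.9]
tool_rot: [[0.843, 0.538, -0.011], [0.538, -0.843, -0.002], [-0.011, -0.004, -1.0]]
contact_force: [-1.4, 0.5, -0.0]
width: 0.611
grip_force: 0.0
```

```bash
python3 - <<'E'
from h import *
k=ctrl.calibration('wrist');w=ctrl.get_image('wrist')
hsv=cv2.cvtColor(w,cv2.COLOR_RGB2HSV)
m=((hsv[...,0]>8)&(hsv[...,0]<35)&(hsv[...,1]>140)&(hsv[...,2]>120)).astype(np.uint8)
u,v=proj('wrist',(592,167.5,34),k);print(u,v)
z=np.zeros_like(m);a,b=max(int(v)-110,0),int(u)-60;z[a:a+220,b:b+120]=m[a:a+220,b:b+120]
c=max(cv2.findContours(z,0,2)[0],key=cv2.contourArea)
B=cv2.boxPoints(cv2.minAreaRect(c));Q=np.array([onz('wrist',p,34,k) for p in B]);print(B.round(1).tolist(),Q[:,:2].round(1),Q.mean(0).round(1))
for i in range(2):
  d=Q[i+1]-Q[i];print(np.linalg.norm(d),np.degrees(np.arctan2(d[1],d[0])))
s=ctrl.read_state();R=s['tool_rot'];print(s['t'],s['eef_pos'].round(2),R[:,0].round(4),np.degrees(np.arctan2(R[1,0],R[0,0])),s['contact_force'].round(2),'to go',((R.T@(np.array([592,167.5,29])-s['eef_pos']))).round(1))
save('w4',w)
E
```

```text
313.99693087703247 255.77563570621302
[[306.5, 228.5], [312.5, 222.5], [319.0, 229.0], [313.0, 235.0]] [[603.7 180. ]
 [608.6 179. ]
 [607.3 173.8]
 [602.4 174.8]] [605.5 176.9  34. ]
4.96719591392514 -11.605945784443673
5.360200651531885 -103.4013919933653
3.5 [588.21 161.01  74.41] [ 0.8427  0.5383 -0.0082] 32.57144614961594 [-0.27  0.58 -0.41] to go [ 7.1 -3.3 45.4]
```

arm_command([
  [0,0,0.02,0,0.5],
  [0,0,0.03,0,0.5],
  [0,0,0.03,0,0.5],
  [0,0,0.03,0,0.5],
  [0,0,0.03,0,0.5],
])

```text
t: 4.0
eef_pos: [592.0, 164.6, 61.7]
tool_rot: [[0.841, 0.542, 0.002], [0.542, -0.841, 0.0], [0.002, 0.001, -1.0]]
contact_force: [1.1, 0.7, -0.0]
width: 0.495
grip_force: 0.0
```

```bash
python3 - <<'E'
from h import *
s=ctrl.read_state();R=s['tool_rot'];print(s['t'],s['eef_pos'].round(2),R[:,0].round(4),np.degrees(np.arctan2(R[1,0],R[0,0])),s['contact_force'].round(2),'to go',((R.T@(np.array([592,167.5,29])-s['eef_pos']))).round(1))
k=ctrl.calibration('wrist');w=ctrl.get_image('wrist');save('w5',w)
c=592+1j*167.5
for sgn in (40,-40): 
  p=c+sgn*np.exp(1j*np.radians(33.05));print(proj('wrist',(p.real,p.imag,34),k))
E
```

```text
4.0 [592.01 164.57  61.7 ] [0.8406 0.5417 0.0019] 32.79855578557741 [ 1.07  0.72 -0.03] to go [ 1.5 -2.5 32.7]
(np.float64(314.6669301448974), np.float64(203.28110227772459))
(np.float64(315.4760420199821), np.float64(334.06088824356794))
```

View pics/w5.png

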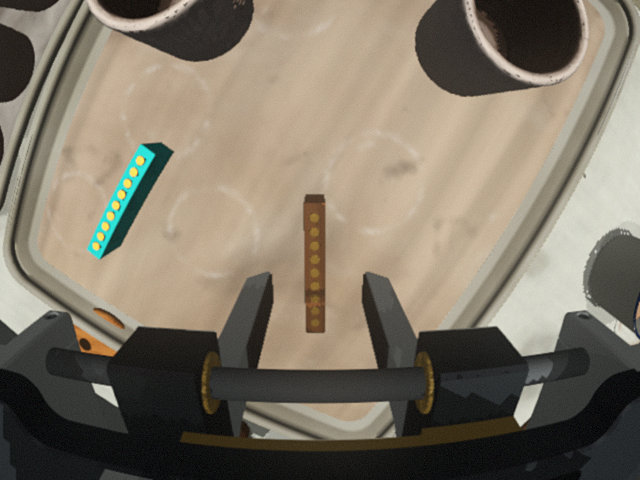

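The strip lies between the open fingers at (315,204)–(315,331), matching the prediction to 1–3 px. I'm going down and closing.

arm_command([
  [0.0025,-0.004,0.02,-0.005,0.5],
  [0.0025,-0.004,0.04,-0.005,0.5],
  [0.0025,-0.004,0.053,-0.005,0.5],
  [0.0025,-0.004,0.053,-0.005,0.4],
  [0.0025,-0.004,0.053,-0.005,0.3],
])

```text
t: 4.55
eef_pos: [590.7, 167.2, 27.8]
tool_rot: [[0.839, 0.545, -0.001], [0.545, -0.839, -0.0], [-0.001, -0.001, -1.0]]
contact_force: [-0.0, -1.0, 0.4]
width: 0.366
grip_force: 0.0
```

arm_command([
  [0,0,0,0,0.25],
  [0,0,0,0,0.15],
  [0,0,0,0,0.05],
  [0,0,0,0,0],
  [0,0,0,0,0],
])

```text
t: 5.05
eef_pos: [591.7, 167.2, 29.2]
tool_rot: [[0.839, 0.545, 0.001], [0.545, -0.839, 0.0], [0.001, 0.001, -1.0]]
contact_force: [-0.3, 0.1, 1.6]
width: 0.126
grip_force: 30.0
```

arm_command([
  [0,0,-0.03,0,0],
  [0,0,-0.09,0,0],
  [0,0,-0.15,0,0],
  [-0.05,0.043,-0.158,0,0],
  [-0.107,0.092,-0.158,0,0],
])

```text
t: 5.55
eef_pos: [569.1, 86.4, 126.0]
tool_rot: [[0.837, 0.548, 0.006], [0.548, -0.837, 0.0], [0.005, 0.003, -1.0]]
contact_force: [-0.3, -0.8, -1.2]
width: 0.123
grip_force: 30.0
```

arm_command([
  [-0.05,0.043,0,0.19,0],
  [-0.11,0.094,0,0.38,0],
  [-0.17,0.146,0,0.57,0],
  [-0.23,0.198,0,0.745,0],
  [-0.28,0.24,0,0.745,0],
])

```text
t: 6.05
eef_pos: [503.9, -128.3, 123.4]
tool_rot: [[1.0, -0.012, -0.0], [-0.012, -1.0, -0.0], [-0.0, 0.0, -1.0]]
contact_force: [-0.4, -0.6, -0.6]
width: 0.125
grip_force: 30.0
```

arm_command([
  [0,0,0,0,0],
  [0,0,0,0,0],
  [0,0,0,0,0],
  [0,0,0,0,0],
  [0,0,0,0,0],
])

```text
t: 6.55
eef_pos: [505.3, -125.1, 123.3]
tool_rot: [[1.0, -0.007, -0.0], [-0.007, -1.0, 0.0], [-0.0, -0.0, -1.0]]
contact_force: [-0.7, -0.8, -0.5]
width: 0.123
grip_force: 30.0
```

```bash
python3 - <<'E'
from h import *
s=ctrl.read_state();R=s['tool_rot'];print(s['t'],s['eef_pos'].round(2),np.degrees(np.arctan2(R[1,0],R[0,0])),s['contact_force'].round(2),s['joint_velocities'].round(3),'to go',((R.T@(np.array([506,-126.3,100])-s['eef_pos']))).round(1))
k=ctrl.calibration('wrist');np.save('k6.npy',k,allow_pickle=True);w=ctrl.get_image('wrist');save('w6',w)
im=w[60:420,200:440,::-1];cv2.imwrite('pics/w6c.png',cv2.resize(cv2.rotate(im,cv2.ROTATE_90_CLOCKWISE),None,fx=2.2,fy=2.2,interpolation=2))
E
```

```text
6.55 [ 505.28 -125.06  123.34] -0.38578409858296353 [-0.65 -0.82 -0.52] [-0.004 -0.    -0.002 -0.001 -0.003  0.   ] to go [ 0.7  1.2 23.3]
```

View pics/w6c.png

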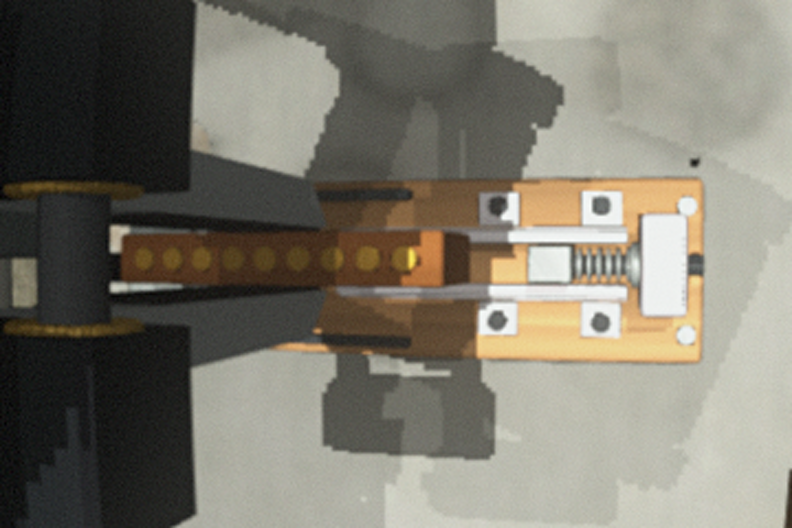

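The strip is held level. Its nose top edge is at crop x≈445 and the follower face at crop x≈530, and the channel is just ahead and lined up.

```bash
python3 - <<'E'
from h import *
k=np.load('k6.npy',allow_pickle=True).item()
f=lambda X,Y:(200+Y/2.2-.3,60+359-X/2.2+.3)
for n,X,Y,z in [('noseL',445,231,128),('noseR',445,286,128),('tail L',121,233,128),('tail R',121,284,128),('folL',530,244,32),('folR',530,284,32),('fence in far',627,242,22),('low in far',627,287,16),('fence in',500,242,22),('low in',500,287,16),('blkN L',642,214,38),('blkN R',642,315,38),('farL',703,180,8),('farR',703,362,8)]: print(n,onz('wrist',f(X,Y),z,k)[:2].round(1))
E
```

```text
noseL [ 546.  -118.9]
noseR [ 546.  -130.1]
tail L [ 466.5 -117.9]
tail R [ 466.4 -130.1]
folL [ 551.9 -120. ]
folR [ 551.8 -132.7]
fence in far [ 582.8 -119.5]
low in far [ 582.7 -134.3]
fence in [ 540.6 -119.1]
low in [ 539.6 -134.3]
blkN L [ 587.6 -111.2]
blkN R [ 587.5 -142.1]
farL [609.6 -98.2]
farR [ 609.5 -160.4]
```

arm_command([
  [0,0.0035,0.04,0,0],
  [0,0.0035,0.08,0,0],
  [0,0.0035,0.1,0,0],
  [0,0.0035,0.1,0,0],
  [0,0.0035,0.1,0,0],
])

```text
t: 7.1
eef_pos: [505.4, -128.3, 63.8]
tool_rot: [[1.0, -0.008, 0.0], [-0.008, -1.0, -0.0], [0.0, 0.0, -1.0]]
contact_force: [0.1, -0.8, -0.2]
width: 0.126
grip_force: 30.0
```

```bash
python3 - <<'E'
from h import *
s=ctrl.read_state();R=s['tool_rot'];print(s['t'],s['eef_pos'].round(2),np.degrees(np.arctan2(R[1,0],R[0,0])),s['contact_force'].round(2),s['joint_velocities'].round(3))
k=ctrl.calibration('wrist');np.save('k7.npy',k,allow_pickle=True);w=ctrl.get_image('wrist');save('w7',w)
im=w[60:350,230:400,::-1];im=cv2.resize(cv2.rotate(im,cv2.ROTATE_90_CLOCKWISE),None,fx=2.75,fy=2.75,interpolation=2);print(im.shape);cv2.imwrite('pics/w7c.png',im)
E
```

```text
7.1 [ 505.45 -128.29   63.8 ] -0.4792788540823887 [ 0.06 -0.75 -0.24] [-0.003 -0.018 -0.017  0.002 -0.004 -0.   ]
(468, 798, 3)
```

View pics/w7c.png

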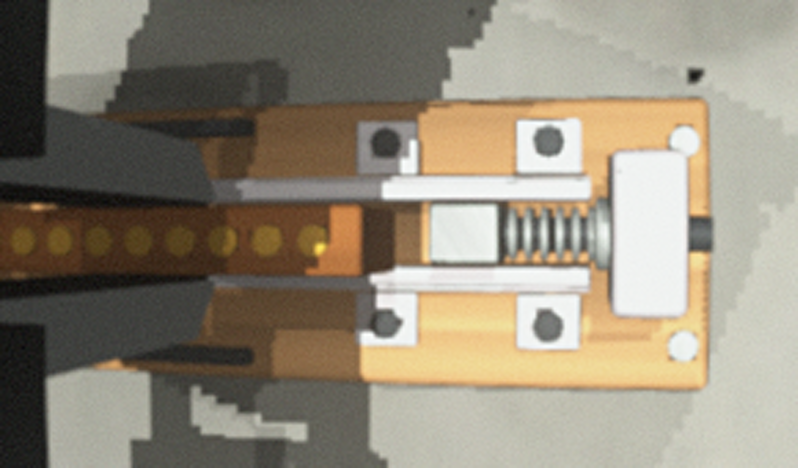

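```bash
python3 - <<'E'
from h import *
k=np.load('k7.npy',allow_pickle=True).item()
f=lambda X,Y:(230+Y/2.75-.3,60+289-X/2.75+.3)
for n,X,Y,z in [('noseL',361,205,68.6),('noseR',361,275,68.6),('folL',430,205,32),('folR',430,265,32),('fence in far',588,199,22),('low in far',588,267,16),('fence in',400,200,22),('low in',400,267,16),('blkN L',611,152,38),('blkN R',611,317,38),('farL',709,99,8),('farR',709,389,8)]: print(n,onz('wrist',f(X,Y),z,k)[:2].round(1))
s=ctrl.read_state();print(s['eef_pos'].round(2))
E
```

```text
noseL [ 545.8 -121.9]
noseR [ 545.7 -133.4]
folL [ 551.3 -120.8]
folR [ 551.2 -132.7]
fence in far [ 582.5 -119.7]
low in far [ 582.3 -133.6]
fence in [ 543.4 -119.3]
low in [ 542.1 -133.5]
blkN L [ 587.1 -111.5]
blkN R [ 586.8 -142.5]
farL [609.7 -97.7]
farR [ 609.3 -160.5]
[ 505.99 -128.62   64.41]
```

arm_command([
  [0,-0.001,0.01,0,0],
  [0,-0.002,0.02,0,0],
  [0,-0.002,0.02,0,0],
  [0,-0.002,0.02,0,0],
  [0,-0.002,0.02,0,0],
])

```text
t: 7.65
eef_pos: [505.1, -127.3, 51.6]
tool_rot: [[1.0, -0.009, 0.0], [-0.009, -1.0, -0.0], [0.0, 0.0, -1.0]]
contact_force: [-0.2, 0.6, -0.2]
width: 0.125
grip_force: 30.0
```

```bash
cat > rd.py <<'E'
from h import *
import sys
for i in range(int(sys.argv[1])):
    s=ctrl.read_state();R=s['tool_rot'];print(s['t'],s['eef_pos'].round(2),np.degrees(np.arctan2(R[1,0],R[0,0])).round(2),s['contact_force'].round(2),s['ft_torque'].round(2))
    k=ctrl.calibration('wrist');w=ctrl.get_image('wrist')
save(sys.argv[2],w);np.save('k.npy',k,allow_pickle=True)
# nose edge & wall profile: dump small gray profile across nose
E
python3 rd.py 6 w8
```

```text
7.65 [ 505.13 -127.29   51.56] -0.51 [-0.16  0.64 -0.24] [0.04 0.01 0.04]
7.7 [ 505.19 -127.32   51.63] -0.51 [ 0.39  0.02 -0.55] [ 0.07 -0.   -0.02]
7.75 [ 505.2  -127.33   51.66] -0.51 [-0.74 -0.43 -1.2 ] [0.01 0.   0.03]
7.8 [ 505.21 -127.33   51.65] -0.51 [ 0.24 -0.09 -2.45] [0.03 0.05 0.03]
7.85 [ 505.18 -127.32   51.65] -0.52 [ 0.33 -0.37 -1.57] [ 0.07  0.02 -0.01]
7.9 [ 505.13 -127.3    51.59] -0.51 [-0.8  -0.57 -1.84] [0.02 0.02 0.03]
```

```bash
python3 - <<'E'
from h import *
k=np.load('k.npy',allow_pickle=True).item();w=cv2.imread('pics/w8.png').astype(int)
s=ctrl.read_state()['eef_pos'];zt=s[2]-27.2+32
for xx in (s[0]+37,):
    u,v=proj('wrist',(xx,-127,zt),k);v=int(round(v));print('nose row',v,u)
    for uu in range(int(u)-18,int(u)+19): print(uu,w[v-1:v+2,uu].mean(0).round().astype(int).tolist(),onz('wrist',(uu,v),zt,k)[1].round(1),end=' | ')
print()
u,v=proj('wrist',(565,-126.5,22),k);v=int(round(v))
for uu in range(int(u)-18,int(u)+19): print(uu,w[v-1:v+2,uu].mean(0).round().astype(int).tolist(),onz('wrist',(uu,v),22,k)[1].round(1),onz('wrist',(uu,v),16,k)[1].round(1),end=' | ')
E
```

```text
nose row 225 317.67766615515444
299 [143, 147, 150] -118.5 | 300 [146, 148, 152] -119.0 | 301 [141, 143, 146] -119.4 | 302 [126, 127, 128] -119.9 | 303 [89, 92, 97] -120.4 | 304 [64, 86, 120] -120.8 | 305 [68, 115, 176] -121.3 | 306 [72, 130, 202] -121.7 | 307 [76, 137, 209] -122.2 | 308 [77, 139, 210] -122.6 | 309 [77, 138, 209] -123.1 | 310 [75, 137, 207] -123.5 | 311 [76, 138, 210] -124.0 | 312 [78, 139, 210] -124.4 | 313 [76, 137, 208] -124.9 | 314 [78, 139, 209] -125.3 | 315 [76, 136, 208] -125.8 | 316 [75, 135, 205] -126.2 | 317 [77, 135, 208] -126.7 | 318 [74, 134, 205] -127.1 | 319 [75, 133, 203] -127.6 | 320 [74, 130, 200] -128.1 | 321 [73, 128, 197] -128.5 | 322 [69, 126, 193] -129.0 | 323 [70, 123, 189] -129.4 | 324 [67, 120, 186] -129.9 | 325 [69, 121, 187] -130.3 | 326 [68, 121, 186] -130.8 | 327 [68, 121, 188] -131.2 | 328 [68, 121, 186] -131.7 | 329 [63, 106, 166] -132.1 | 330 [65, 88, 120] -132.6 | 331 [87, 91, 99] -133.0 | 332 [95, 97, 101] -133.5 | 333 [93, 94, 100] -133.9 | 334 [88, 94, 97] -134.4 | 335 [88, 91, 95] -134.9 | 
298 [243, 245, 242] -116.8 -116.5 | 299
[... 532 characters left out ...]
3 -125.3 | 315 [103, 106, 103] -125.8 -125.8 | 316 [104, 106, 103] -126.4 -126.4 | 317 [101, 106, 102] -126.9 -126.9 | 318 [97, 99, 99] -127.4 -127.5 | 319 [93, 94, 93] -128.0 -128.0 | 320 [85, 90, 89] -128.5 -128.6 | 321 [78, 84, 84] -129.0 -129.1 | 322 [71, 78, 79] -129.6 -129.6 | 323 [71, 78, 80] -130.1 -130.2 | 324 [75, 82, 84] -130.6 -130.7 | 325 [78, 86, 91] -131.2 -131.3 | 326 [84, 99, 111] -131.7 -131.8 | 327 [77, 98, 118] -132.2 -132.4 | 328 [81, 95, 111] -132.8 -132.9 | 329 [161, 168, 169] -133.3 -133.5 | 330 [238, 240, 239] -133.8 -134.0 | 331 [245, 246, 244] -134.3 -134.6 | 332 [242, 244, 242] -134.9 -135.1 | 333 [243, 244, 241] -135.4 -135.7 | 334 [242, 244, 242] -135.9 -136.2 |
```

arm_command([
  [0,-0.0004,0.004,0,0],
  [0,-0.0004,0.008,0,0],
  [0,-0.0004,0.012,0,0],
  [0,-0.0004,0.0155,0,0],
  [0,-0.0004,0.0155,0,0],
])

```text
t: 8.45
eef_pos: [504.6, -126.8, 41.6]
tool_rot: [[1.0, -0.009, -0.001], [-0.009, -1.0, 0.0], [-0.001, -0.0, -1.0]]
contact_force: [-0.1, 0.1, -0.9]
width: 0.127
grip_force: 30.0
```

```bash
python3 rd.py 4 w9
```

```text
8.45 [ 504.63 -126.8    41.64] -0.51 [-0.06  0.07 -0.91] [ 0.07  0.01 -0.  ]
8.5 [ 504.79 -126.89   41.83] -0.51 [ 0.04 -0.21 -0.63] [0.04 0.01 0.03]
8.55 [ 504.95 -126.96   42.01] -0.51 [ 0.27 -0.61 -0.97] [ 0.02  0.03 -0.  ]
8.6 [ 505.07 -127.     42.14] -0.51 [ 0.14 -0.02 -0.58] [ 0.    0.07 -0.  ]
```

arm_command([
  [0.002,0,0,0,0],
  [0.004,0,0,0,0],
  [0.006,0,0,0,0],
  [0.0075,0,0,0,0],
  [0.0075,0,0,0,0],
])

```text
t: 9.15
eef_pos: [509.8, -127.1, 42.2]
tool_rot: [[1.0, -0.009, 0.0], [-0.009, -1.0, -0.0], [0.0, 0.0, -1.0]]
contact_force: [-0.6, -0.3, -0.6]
width: 0.126
grip_force: 30.0
```

```bash
python3 rd.py 4 w10
```

```text
9.15 [ 509.76 -127.06   42.2 ] -0.5 [-0.6  -0.31 -0.6 ] [ 0.09 -0.01 -0.02]
9.2 [ 509.57 -127.02   42.13] -0.51 [-0.29 -0.08 -0.72] [-0.03  0.04  0.01]
9.25 [ 509.54 -127.01   42.14] -0.51 [ 0.17  0.64 -1.39] [ 0.07  0.03 -0.06]
9.3 [ 509.48 -126.99   42.12] -0.51 [-0.08  0.1  -1.15] [ 0.04  0.05 -0.01]
```

arm_command([
  [0.001,0,0,0,0],
  [0.002,0,0,0,0],
  [0.003,0,0,0,0],
  [0.004,0,0,0,0],
  [0.004,0,0,0,0],
])

```text
t: 9.85
eef_pos: [511.3, -127.0, 42.0]
tool_rot: [[1.0, -0.009, -0.001], [-0.009, -1.0, 0.0], [-0.001, -0.0, -1.0]]
contact_force: [-1.7, -1.2, 0.8]
width: 0.127
grip_force: 30.0
```

```bash
python3 rd.py 4 w11
```

```text
9.85 [ 511.3  -126.97   41.96] -0.51 [-1.71 -1.19  0.75] [-0.02  0.42 -0.02]
9.9 [ 511.35 -126.96   41.98] -0.51 [-1.93 -0.7   0.79] [-0.04  0.44 -0.05]
9.95 [ 511.41 -126.96   41.96] -0.51 [-3.02 -1.04  0.23] [-0.06  0.43 -0.01]
10.0 [ 511.46 -126.95   41.97] -0.51 [-3.02 -0.33 -0.63] [-0.01  0.44 -0.01]
```

arm_command([
  [0.005,0,0,0,0],
  [0.01,0,0,0,0],
  [0.015,0,0,0,0],
  [0.02,0,0,0,0],
  [0.024,0,0,0,0],
])

```text
t: 10.55
eef_pos: [525.6, -127.1, 41.9]
tool_rot: [[1.0, -0.009, -0.002], [-0.009, -1.0, 0.0], [-0.002, -0.0, -1.0]]
contact_force: [-6.5, -1.2, 1.5]
width: 0.12
grip_force: 30.0
```

```bash
python3 rd.py 6 w12
```

```text
10.55 [ 525.64 -127.06   41.87] -0.5 [-6.46 -1.19  1.48] [-0.08  1.14 -0.03]
10.6 [ 525.98 -127.09   41.92] -0.5 [-5.17  0.16  1.52] [-0.03  1.   -0.03]
10.65 [ 525.76 -127.05   41.86] -0.49 [-5.53 -0.68  2.45] [-0.1   1.01 -0.04]
10.7 [ 525.68 -127.05   41.85] -0.49 [-5.68 -0.31  1.6 ] [-0.09  1.06 -0.04]
10.75 [ 525.65 -127.08   41.88] -0.5 [-5.91 -0.5   0.99] [-0.09  1.02 -0.05]
10.8 [ 525.63 -127.09   41.88] -0.49 [-4.98 -0.78  2.15] [-0.09  1.   -0.07]
```

arm_command([
  [0.001,0,0,0,0],
  [0.002,0,0,0,0],
  [0.002,0,0,0,0],
  [0.002,0,0,0,0],
  [0.002,0,0,0,0],
])

```text
t: 11.35
eef_pos: [526.7, -127.1, 41.9]
tool_rot: [[1.0, -0.009, -0.002], [-0.009, -1.0, 0.0], [-0.002, -0.0, -1.0]]
contact_force: [-6.9, -0.6, 2.1]
width: 0.126
grip_force: 30.0
```

```bash
python3 rd.py 4 w13; python3 - <<'E'
import cv2
w=cv2.imread('pics/w13.png');im=w[90:390,240:400];im=cv2.resize(cv2.rotate(im,cv2.ROTATE_90_CLOCKWISE),None,fx=2.65,fy=2.65,interpolation=2);print(im.shape);cv2.imwrite('pics/w13c.png',im)
E
```

```text
11.35 [ 526.66 -127.08   41.89] -0.5 [-6.89 -0.62  2.1 ] [-0.11  1.07 -0.11]
11.4 [ 526.64 -127.08   41.87] -0.5 [-5.6  -1.32  1.66] [-0.11  1.13 -0.02]
11.45 [ 526.65 -127.07   41.86] -0.5 [-5.56 -1.22  2.04] [-0.1   1.11  0.  ]
11.5 [ 526.6  -127.07   41.85] -0.5 [-5.81  0.05  1.14] [-0.08  1.09 -0.08]
(424, 795, 3)
```

View pics/w13c.png

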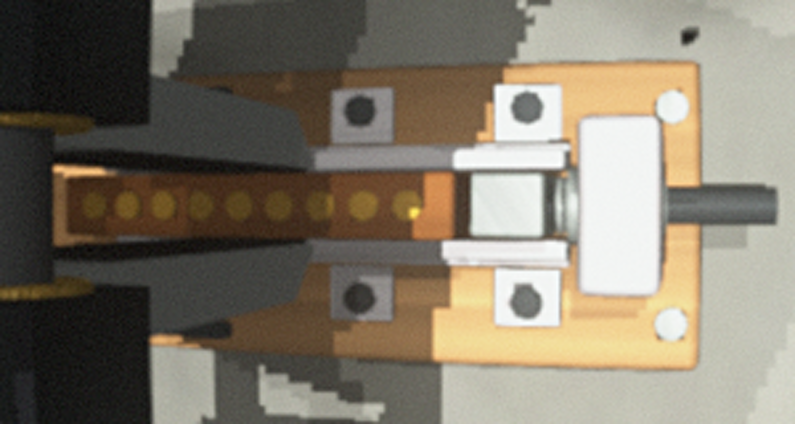

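The strip is in the channel pushing the follower. Its nose is at crop x≈453, the follower's front edge at 470 and its tail at 68, straight between the walls.

```bash
python3 - <<'E'
from h import *
k=np.load('k.npy',allow_pickle=True).item()
f=lambda X,Y:(240+Y/2.65-.3,90+299-X/2.65+.3)
for n,X,Y,z in [('noseL',453,174,46.7),('noseR',453,239,46.7),('tail',68,205,46.7),('folL',470,173,32),('folR',470,236,32),('fol back',545,205,32),('fence in far',567,170,22),('low in far',567,240,16),('blkN L',580,118,38),('blkN R',580,294,38),('farL',699,64,8),('farR',699,369,8)]: print(n,onz('wrist',f(X,Y),z,k)[:2].round(1))
E
```

```text
noseL [ 566.9 -121.3]
noseR [ 566.8 -132.3]
tail [ 488.4 -125.9]
folL [ 566.6 -120.6]
folR [ 566.6 -132.3]
fol back [ 580.6 -126.6]
fence in far [ 583.5 -120. ]
low in far [ 582.7 -133.6]
blkN L [ 587.8 -111.5]
blkN R [ 587.5 -142.3]
farL [609.6 -98.2]
farR [ 609.2 -160.3]
```

arm_command([
  [0.001,0,0,0,0],
  [0.002,0,0,0,0],
  [0.0025,0,0,0,0],
  [0.0025,0,0,0,0],
  [0.0025,0,0,0,0],
])

```text
t: 12.05
eef_pos: [528.0, -127.1, 41.9]
tool_rot: [[1.0, -0.009, -0.003], [-0.009, -1.0, 0.0], [-0.003, -0.0, -1.0]]
contact_force: [-6.0, -0.5, 0.8]
width: 0.126
grip_force: 30.0
```

```bash
python3 rd.py 4 w14
```

```text
12.05 [ 527.96 -127.1    41.86] -0.5 [-6.02 -0.45  0.76] [-0.12  1.2  -0.01]
12.1 [ 527.97 -127.1    41.87] -0.5 [-6.47 -1.25  1.85] [-0.14  1.15 -0.04]
12.15 [ 527.97 -127.11   41.86] -0.5 [-6.01 -0.71  1.86] [-0.15  1.13 -0.06]
12.2 [ 527.98 -127.1    41.88] -0.5 [-6.64 -0.77  2.86] [-0.05  1.11 -0.01]
```

arm_command([
  [0,0,0.0015,0,0],
  [0,0,0.003,0,0],
  [0,0,0.0045,0,0],
  [0,0,0.006,0,0],
  [0,0,0.006,0,0],
])

```text
t: 12.75
eef_pos: [527.9, -126.9, 38.2]
tool_rot: [[1.0, -0.009, -0.003], [-0.009, -1.0, 0.001], [-0.003, -0.001, -1.0]]
contact_force: [-4.3, -0.4, 1.8]
width: 0.122
grip_force: 30.0
```

```bash
python3 rd.py 4 w15
```

```text
12.75 [ 527.94 -126.88   38.18] -0.5 [-4.29 -0.42  1.8 ] [-0.08  1.16 -0.  ]
12.8 [ 527.98 -126.89   38.21] -0.5 [-5.3  -1.07  2.63] [-0.02  1.14 -0.04]
12.85 [ 527.97 -126.89   38.21] -0.5 [-5.7  -1.17  1.88] [-0.01  1.15 -0.05]
12.9 [ 527.97 -126.89   38.2 ] -0.5 [-6.38  0.08  1.85] [-0.02  1.15  0.01]
```

arm_command([
  [0,0,0.001,0,0],
  [0,0,0.002,0,0],
  [0,0,0.003,0,0],
  [0,0,0.0042,0,0],
  [0,0,0.0042,0,0],
])

```text
t: 13.45
eef_pos: [528.0, -126.9, 35.7]
tool_rot: [[1.0, -0.009, -0.003], [-0.009, -1.0, 0.001], [-0.003, -0.001, -1.0]]
contact_force: [-6.7, -0.5, 1.6]
width: 0.125
grip_force: 30.0
```

```bash
python3 rd.py 4 w16
```

```text
13.45 [ 527.96 -126.87   35.71] -0.5 [-6.74 -0.46  1.62] [ 0.03  1.12 -0.05]
13.5 [ 527.95 -126.83   35.69] -0.5 [-6.66 -0.02  0.89] [ 0.04  1.11 -0.05]
13.55 [ 527.94 -126.85   35.7 ] -0.5 [-6.83  0.03  1.72] [-0.01  1.09  0.04]
13.6 [ 527.94 -126.84   35.69] -0.5 [-5.13  0.15  2.1 ] [ 0.03  1.14 -0.01]
```

arm_command([
  [-0.001,0,0.0005,0,0],
  [-0.002,0,0.0005,0,0],
  [-0.0025,0,0.0005,0,0],
  [-0.0025,0,0.0005,0,0],
  [-0.0025,0,0.0005,0,0],
])

```text
t: 14.15
eef_pos: [526.6, -126.8, 35.5]
tool_rot: [[1.0, -0.009, -0.002], [-0.009, -1.0, 0.001], [-0.003, -0.001, -1.0]]
contact_force: [-6.4, 1.0, 2.6]
width: 0.124
grip_force: 30.0
```

```bash
python3 rd.py 2 w17
```

```text
14.15 [ 526.61 -126.83   35.48] -0.5 [-6.35  0.99  2.59] [ 0.05  1.06 -0.04]
14.2 [ 526.61 -126.85   35.49] -0.5 [-5.26  0.62  2.77] [0.   1.07 0.01]
```

arm_command([
  [0,0,0,0,0.15],
  [0,0,0,0,0.2],
  [0,0,0,0,0.3],
  [0,0,0,0,0.35],
  [0,0,0,0,0.35],
])

```text
t: 14.75
eef_pos: [528.0, -127.3, 35.9]
tool_rot: [[1.0, -0.009, 0.001], [-0.009, -1.0, -0.0], [0.001, 0.0, -1.0]]
contact_force: [-0.1, -0.1, -0.1]
width: 0.347
grip_force: 0.0
```

```bash
python3 rd.py 2 w18
```

```text
14.75 [ 528.03 -127.26   35.93] -0.51 [-0.1  -0.08 -0.15] [-0.    0.03  0.01]
14.8 [ 527.88 -127.23   35.86] -0.51 [-0.23  0.06  0.47] [ 0.04 -0.02  0.02]
```

arm_command([
  [0,0,-0.04,0,0.35],
  [0,0,-0.1,0,0.35],
  [-0.06,0,-0.15,0,0.35],
  [-0.13,0,-0.15,0,0.35],
  [-0.13,0,-0.15,0,0.35],
])

```text
t: 15.35
eef_pos: [444.3, -124.9, 124.7]
tool_rot: [[1.0, -0.01, -0.005], [-0.01, -1.0, 0.002], [-0.005, -0.002, -1.0]]
contact_force: [0.3, 0.4, 0.3]
width: 0.349
grip_force: 0.0
```

```bash
python3 rd.py 4 w19; python3 - <<'E'
from h import *
k=np.load('k.npy',allow_pickle=True).item()
for n,p in dict(nose=(566.3,-126.5,40),tail=(486.3,-126.3,40),lipin=(486.3,-126.3,13),fol=(566.3,-126.5,32),tabfar=(438.7,-126.5,72),tabnear=(412.7,-126.5,72)).items(): print(n,proj('wrist',p,k))
w=cv2.imread('pics/w19.png');im=w[90:390,240:400];im=cv2.resize(cv2.rotate(im,cv2.ROTATE_90_CLOCKWISE),None,fx=2.65,fy=2.65,interpolation=2);cv2.imwrite('pics/w19c.png',im)
E
```

```text
15.35 [ 444.29 -124.89  124.71] -0.57 [0.25 0.4  0.31] [ 0.11 -0.04 -0.  ]
15.4 [ 447.08 -125.74  125.27] -0.57 [-0.44  0.41 -0.33] [ 0.07  0.   -0.01]
15.45 [ 448.98 -126.36  125.77] -0.55 [ 0.59 -0.55  0.28] [ 0.   -0.01 -0.02]
15.5 [ 450.06 -126.71  126.  ] -0.53 [ 0.26  0.33 -1.  ] [-0.01  0.04 -0.03]
nose (np.float64(316.36230795366623), np.float64(78.34190782850098))
tail (np.float64(317.1233573652916), np.float64(194.36562951063112))
lipin (np.float64(317.0774646393348), np.float64(188.66986538087326))
fol (np.float64(316.3705290875368), np.float64(80.02057172549172))
tabfar (np.float64(318.1588599277365), np.float64(275.9627993562519))
tabnear (np.float64(318.46602995716023), np.float64(311.85616982710764))
```

View pics/w19c.png

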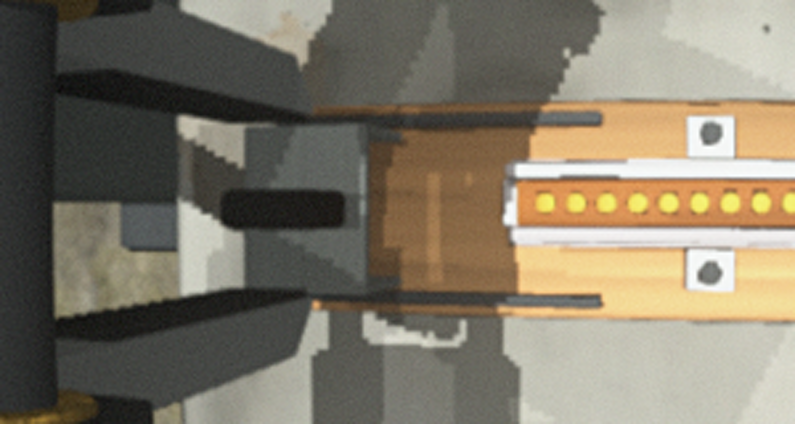

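The strip's tail is right against the lip at crop x≈517, which projects to v≈194 as predicted for a seated strip. The studs are up, and the rail tab is at crop x≈220–345. I'll feel the height at both ends with closed fingers.

arm_command([
  [0.04,0,0,0,0.1],
  [0.075,0,0.02,0,0],
  [0.075,0,0.07,0,0],
  [0.075,0,0.108,0,0],
  [0.075,0,0.108,0,0],
])

```text
t: 16.05
eef_pos: [492.8, -125.7, 57.3]
tool_rot: [[1.0, -0.008, -0.007], [-0.008, -1.0, 0.003], [-0.007, -0.003, -1.0]]
contact_force: [0.3, 0.2, 0.1]
width: 0.005
grip_force: 0.0
```

```bash
python3 rd.py 4 w20
```

```text
16.05 [ 492.77 -125.66   57.28] -0.48 [0.27 0.17 0.08] [ 0.03  0.06 -0.02]
16.1 [ 494.   -126.29   59.13] -0.48 [-0.01  0.62  1.18] [ 0.1   0.02 -0.04]
16.15 [ 495.15 -126.88   60.6 ] -0.49 [ 0.45 -0.42 -0.52] [-0.04  0.01  0.01]
16.2 [ 495.87 -127.27   61.64] -0.5 [-0.36  0.28  0.75] [0.05 0.02 0.02]
```

arm_command([
  [0,0,0.003,0,0],
  [0,0,0.006,0,0],
  [0,0,0.009,0,0],
  [0,0,0.012,0,0],
  [0,0,0.015,0,0],
])

```text
t: 16.75
eef_pos: [494.5, -126.9, 51.9]
tool_rot: [[1.0, -0.009, 0.0], [-0.009, -1.0, -0.0], [0.0, 0.0, -1.0]]
contact_force: [0.7, 0.5, 0.8]
width: 0.007
grip_force: 0.0
```

```bash
python3 rd.py 4 w21
```

```text
16.75 [ 494.51 -126.91   51.89] -0.52 [0.66 0.45 0.8 ] [ 0.03 -0.04 -0.02]
16.8 [ 494.22 -126.77   51.52] -0.51 [-0.7 -0.1  0. ] [ 0.03 -0.05 -0.01]
16.85 [ 494.22 -126.76   51.61] -0.52 [-0.45  0.01 -0.25] [ 0.03 -0.03 -0.01]
16.9 [ 494.3  -126.82   51.7 ] -0.51 [-0.11 -0.1   0.1 ] [-0.01  0.01  0.  ]
```

arm_command([
  [0,0,0.001,0,0],
  [0,0,0.002,0,0],
  [0,0,0.003,0,0],
  [0,0,0.004,0,0],
  [0,0,0.004,0,0],
])

```text
t: 17.45
eef_pos: [494.4, -126.9, 49.8]
tool_rot: [[1.0, -0.009, -0.0], [-0.009, -1.0, -0.0], [-0.0, 0.0, -1.0]]
contact_force: [-1.4, 0.9, 4.8]
width: 0.007
grip_force: 1.9
```

```bash
python3 rd.py 4 w22
```

```text
17.45 [ 494.45 -126.94   49.8 ] -0.5 [-1.37  0.91  4.8 ] [0.03 0.3  0.01]
17.5 [ 494.46 -126.93   49.8 ] -0.5 [-2.29  0.54  3.82] [ 0.02  0.27 -0.02]
17.55 [ 494.47 -126.94   49.79] -0.51 [-1.77 -0.28  3.47] [ 0.02  0.37 -0.02]
17.6 [ 494.44 -126.92   49.77] -0.5 [-2.59  0.08  4.54] [ 0.09  0.41 -0.02]
```

The tail end is down, with contact at a top height of ≈39–40. Next is the nose end.

arm_command([
  [0,0,-0.01,0,0],
  [0,0,-0.02,0,0],
  [0.03,0,-0.02,0,0],
  [0.07,0,-0.02,0,0],
  [0.1,0,-0.02,0,0],
])

```text
t: 18.15
eef_pos: [556.2, -127.6, 62.2]
tool_rot: [[1.0, -0.009, 0.002], [-0.009, -1.0, -0.0], [0.002, 0.0, -1.0]]
contact_force: [-0.1, -0.2, 0.7]
width: 0.003
grip_force: 0.0
```

arm_command([
  [0,0,0.004,0,0],
  [0,0,0.008,0,0],
  [0,0,0.012,0,0],
  [0,0,0.016,0,0],
  [0,0,0.016,0,0],
])

```text
t: 18.65
eef_pos: [553.4, -127.2, 51.3]
tool_rot: [[1.0, -0.009, -0.002], [-0.009, -1.0, 0.001], [-0.002, -0.001, -1.0]]
contact_force: [0.3, -0.6, 0.8]
width: 0.004
grip_force: 0.0
```

arm_command([
  [0,0,0.001,0,0],
  [0,0,0.002,0,0],
  [0,0,0.003,0,0],
  [0,0,0.004,0,0],
  [0,0,0.004,0,0],
])

```text
t: 19.15
eef_pos: [554.7, -127.5, 49.9]
tool_rot: [[1.0, -0.009, 0.0], [-0.009, -1.0, -0.0], [0.0, 0.0, -1.0]]
contact_force: [-1.0, -0.4, 2.5]
width: 0.005
grip_force: 1.4
```

```bash
python3 rd.py 3 w23
```

```text
19.15 [ 554.69 -127.5    49.92] -0.5 [-1.02 -0.41  2.55] [0.08 0.19 0.02]
19.2 [ 554.72 -127.55   49.95] -0.51 [-1.27  0.69  2.78] [ 0.05  0.13 -0.07]
19.25 [ 554.73 -127.52   49.91] -0.51 [-0.36  0.37  3.17] [ 0.02  0.21 -0.03]
```

arm_command([
  [0,0,-0.05,0,0],
  [0,0,-0.11,0,0],
  [-0.07,0.001,-0.127,0,0],
  [-0.14,0.001,-0.127,0,0],
  [-0.22,0.001,-0.127,0,0],
])

```text
t: 19.8
eef_pos: [422.2, -127.1, 126.2]
tool_rot: [[1.0, -0.008, 0.002], [-0.008, -1.0, -0.001], [0.002, 0.001, -1.0]]
contact_force: [-0.6, 0.1, -0.4]
width: 0.004
grip_force: 0.0
```

arm_command([
  [-0.055,0,0,0,0],
  [-0.055,0,0,0,0],
  [-0.055,0,0.04,0,0],
  [-0.055,0,0.08,0,0],
  [-0.055,0,0.1,0,0],
])

```text
t: 20.3
eef_pos: [389.5, -126.3, 64.2]
tool_rot: [[1.0, -0.009, -0.001], [-0.009, -1.0, 0.001], [-0.001, -0.001, -1.0]]
contact_force: [-0.8, 0.0, -0.4]
width: 0.006
grip_force: 0.0
```

```bash
python3 rd.py 4 w24
```

```text
20.3 [ 389.49 -126.26   64.23] -0.52 [-0.78  0.02 -0.42] [ 0.02  0.02 -0.  ]
20.35 [ 388.38 -125.62   62.91] -0.52 [-0.48 -0.51 -0.54] [ 0.01 -0.   -0.01]
20.4 [ 388.77 -125.81   63.99] -0.51 [-0.1   0.13  0.32] [ 0.06 -0.04 -0.02]
20.45 [ 389.67 -126.34   65.08] -0.5 [ 0.09 -0.02 -0.07] [-0.01 -0.01 -0.08]
```

arm_command([
  [0.015,0,0,0,0],
  [0.03,0,0,0,0],
  [0.045,0,0,0,0],
  [0.06,0,0,0,0],
  [0.075,0,0,0,0],
])

```text
t: 21.0
eef_pos: [435.2, -127.1, 65.9]
tool_rot: [[1.0, -0.009, -0.0], [-0.009, -1.0, -0.0], [-0.0, 0.0, -1.0]]
contact_force: [-3.6, -1.2, 2.0]
width: 0.005
grip_force: 1.6
```

arm_command([
  [0.008,0,0,0,0],
  [0.016,0,0,0,0],
  [0.024,0,0,0,0],
  [0.032,0,0,0,0],
  [0.036,0,0,0,0],
])

```text
t: 21.5
eef_pos: [456.4, -127.2, 65.6]
tool_rot: [[1.0, -0.009, 0.0], [-0.009, -1.0, -0.0], [0.0, 0.0, -1.0]]
contact_force: [-2.5, -0.8, 1.5]
width: 0.007
grip_force: 1.3
```

```bash
python3 rd.py 3 w25
```

```text
21.5 [ 456.44 -127.2    65.65] -0.51 [-2.53 -0.81  1.53] [-0.15  0.48 -0.02]
21.55 [ 456.7  -127.17   65.65] -0.51 [-1.15 -0.84 -0.61] [-0.1   0.25 -0.02]
21.6 [ 456.7  -127.12   65.66] -0.52 [-0.81 -1.08 -0.28] [-0.08  0.13 -0.01]
```

Pushing at about 2.5 N as expected. Now the last few millimetres to the stop, slowly.

arm_command([
  [0.003,0,0,0,0],
  [0.006,0,0,0,0],
  [0.009,0,0,0,0],
  [0.012,0,0,0,0],
  [0.0145,0,0,0,0],
])

```text
t: 22.15
eef_pos: [464.9, -127.1, 65.7]
tool_rot: [[1.0, -0.009, -0.0], [-0.009, -1.0, 0.0], [-0.0, -0.0, -1.0]]
contact_force: [-3.1, 1.1, 1.1]
width: 0.005
grip_force: 1.3
```

arm_command([
  [0.001,0,0,0,0],
  [0.002,0,0,0,0],
  [0.003,0,0,0,0],
  [0.004,0,0,0,0],
  [0.005,0,0,0,0],
])

```text
t: 22.65
eef_pos: [467.2, -127.1, 65.7]
tool_rot: [[1.0, -0.009, -0.002], [-0.009, -1.0, 0.0], [-0.002, -0.0, -1.0]]
contact_force: [-5.1, 0.8, 3.2]
width: 0.011
grip_force: 2.7
```

arm_command([
  [0.001,0,0,0,0],
  [0.002,0,0,0,0],
  [0.003,0,0,0,0],
  [0.003,0,0,0,0],
  [0.003,0,0,0,0],
])

```text
t: 23.15
eef_pos: [467.3, -127.1, 65.6]
tool_rot: [[1.0, -0.008, -0.005], [-0.008, -1.0, 0.0], [-0.005, -0.0, -1.0]]
contact_force: [-7.9, -0.4, 7.1]
width: 0.008
grip_force: 4.6
```

```bash
python3 rd.py 3 w26
```

```text
23.15 [ 467.28 -127.15   65.65] -0.48 [-7.88 -0.43  7.13] [-0.12  1.62 -0.  ]
23.2 [ 467.27 -127.14   65.65] -0.47 [-8.82 -0.39  7.63] [-0.07  1.71 -0.03]
23.25 [ 467.25 -127.14   65.65] -0.48 [-9.21 -0.67  7.17] [-0.09  1.69  0.01]
```

arm_command([
  [-0.01,0,0,0,0],
  [-0.03,0,0,0,0],
  [-0.06,0,-0.04,0,0.1],
  [-0.08,0,-0.1,0,0.2],
  [-0.08,0,-0.15,0,0.2],
])

```text
t: 23.8
eef_pos: [420.2, -126.4, 156.5]
tool_rot: [[1.0, -0.01, 0.0], [-0.01, -1.0, 0.0], [0.0, -0.0, -1.0]]
contact_force: [-0.6, -0.7, 1.0]
width: 0.19
grip_force: 0.0
```

```bash
python3 rd.py 4 w27; python3 - <<'E'
from h import *
k=np.load('k.npy',allow_pickle=True).item()
for n,p in dict(coverfar=(524.2-18,-127.5,44),nose=(566.3,-126.5,40),tabfar=(501.2,-127.2,72)).items(): print(n,proj('wrist',p,k))
w=cv2.imread('pics/w27.png');im=w[60:360,240:400];im=cv2.resize(cv2.rotate(im,cv2.ROTATE_90_CLOCKWISE),None,fx=2.65,fy=2.65,interpolation=2);cv2.imwrite('pics/w27c.png',im)
E
```

```text
23.8 [ 420.19 -126.44  156.48] -0.55 [-0.56 -0.68  1.01] [ 0.04 -0.01  0.05]
23.85 [ 424.55 -128.44  162.09] -0.53 [ 2.56 -0.93  1.8 ] [-0.02 -0.11  0.05]
23.9 [ 424.86 -128.58  160.39] -0.53 [ 1.03 -0.44  0.63] [ 0.03 -0.03 -0.01]
23.95 [ 423.43 -127.81  158.08] -0.52 [-0.   -0.21  0.29] [0.04 0.06 0.03]
coverfar (np.float64(316.299372785543), np.float64(128.36581818854359))
nose (np.float64(314.2812811365969), np.float64(52.02636788297676))
tabfar (np.float64(315.98726156476556), np.float64(134.81744321825374))
```

View pics/w27c.png

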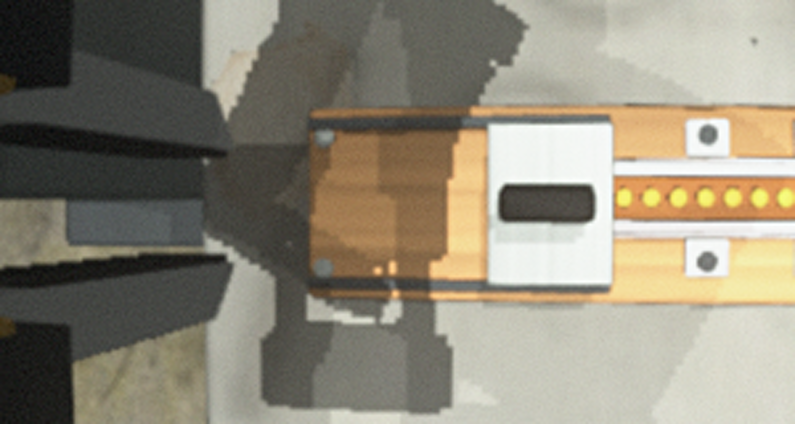

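The rail cover's far edge is at crop x≈612 (v≈128), where the closed position predicts it. The strip lies straight under it, and the gripper is clear.

```bash
python3 -c "
from plant import ctrl
print(ctrl.close_job())"
```

```text
the job is handed in; nothing more can be done
None
```

The wooden strip is in the channel studs up, flat on the floor at both ends and behind the lip; the keeper rail is against its end stop, the gripper is clear, and the job was handed in at about 24 s.

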